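# Wedge the rocking project case

## Robot

A 6-joint arm with a two-finger parallel gripper is mounted at the origin on the work surface. World frame = base frame: x ahead of the robot, y to its left, z up, the work surface at z = 0. Lengths are in mm, angles in degrees, forces in N, time in s.
With the tool pointing down it reaches from about 350 to 850 mm from the base axis. Payload 8.1 kg.
Tool frame: the origin (TCP) lies between the finger pads; the fingertips stand ahead of it and the grasp point (between the pads) lies 2 mm behind it (nose_length is the z of the fingertips in the tool frame, in mm); z points along the fingers, y is the direction in which the jaws open and shut (so a half turn about z gives the same grasp; the last joint's range is limited). The gripper opens to 85 mm and grips with 20 to 120 N. Pads are 22 mm wide; open, the fingers measure 114 mm over their backs; the gripper's body (76 mm by 85 mm) begins 54 mm behind the grasp point. The pads swing forward as they close: fully open they stand 13 mm farther back than shut.
Start: joints at [-71.184, 7.471, 85.268, -0, 87.261, -4.893], TCP at [241.275, -549.356, 248.292] pointing down, gripper open.
Joint ranges: [-169.43, 169.43], [-51.17, 129.36], [1.28, 143.12], [-76.62, 256.62], [0, 156.53], [-152.29, 152.29]. Speed limits (degrees/s): [136.94, 136.94, 159.86, 180, 180, 180].

## Interface

Orientations are given as [roll, pitch, yaw] about the fixed x, y, z axes, in that order (R = Rz(yaw) Ry(pitch) Rx(roll)).
In Python, from bench import * gives the robot as it stands.
- The arm moves only by the tool jog_arm, never from a script. Its argument "plan" is a list of rows, each a list of 3 entries, a list of its own where there are three numbers: the turn, a rotation vector about the tool's x, y, z in degrees, then the shift along the tool's x, y, z in m, then the gripper's target within -1 to 1 (fully open at 1, half-way at 0, shut at -1). A call has 1 to 12 rows; each row is the pose to reach, as a shift and turn from the pose commanded when the call began, along the tool's axes at that moment; what a row does not reach only later rows make up. A row lasts 1/8 s, in which the tool goes at most 62.5 mm and 10.7 degrees, less where a joint would pass 70% of its speed; a pose out of reach is approached as far as the arm can. A call with a gripper value outside its range is refused whole. The fingers move at their own pace and stop on an object; "force" is the grip in N (left out, the last holds). Time passes only in rows, so rows that repeat a pose let the fingers close. It gives the time, the measured TCP pose, the force and the opening at its end, in the units of the state.
- sense(): the state, without advancing time (a new reading comes with each control period).
- snapshot(name): name is "side" or "top" or "wrist"; returns (picture, depth): 480x640x3 uint8, blue, green, red; 480x640 float32, mm along the optical axis (not along the pixel's ray), 0 where there is no reading.
- camera_info(name): a dict with "fov_y" (degrees; the focal length in pixels is half the picture's height over the tangent of half this angle, whatever the lens; pixels are square), "cx", "cy" (the principal point, pixels), "origin" and "orientation" of the camera in the world. Camera axes: x right, y down, z forward; pixel columns grow to the right and rows downward; lengths in mm; the calibration is good to about 2 mm. The wrist camera is an equidistant fisheye: a pixel r from the principal point sees the ray r / f radians off the axis. A picture is of the moment at which its call begins: read the wrist's pose just before it. camera_info takes no time and is no camera call; for the wrist camera it gives the pose at the moment of the call.
- hand_in(): hands the job in, once; it reports no verdict.
The state is a dict: "time": time; "joint_pos": joint angles; "qd": joint speeds; "joint_efforts": joint torques, N m; "tool_pos": TCP position; "tcp_rot": TCP orientation; "ft_force": force on the tool from outside, world axes, zero at the start; "wrist_torque": the same for the moment, N m; "finger_gap": finger opening in mm.
Only numpy, scipy, OpenCV 4.12 (cv2) and the standard library are available. Lean on these libraries where they do the work, as an engineer would, in place of code of your own. Each camera call takes 0.05 s, during which the arm holds its last target.

## Task

The plywood project case on the desk rocks because one of its four feet, the one at the corner diagonally opposite the black power pack, is too short. Push the wooden wedge, toe first and flat on the desk, under that short foot until it is snug and carries the foot, then press firmly down with the fingertips for a moment on the top of the case over that foot to make sure it no longer rocks; push the wedge further if it does, but do not jack the case up out of level or shove it along. Grasp and lift nothing, leave the other things on the desk alone, and finish clear of everything with the wedge left snug under the foot.

Things in the scene. Friction and masses are not known exactly. Their poses are not given: they have to be found in the camera images.
- case: Loose plywood case on feet, 200 (own x) x 160 (y) mm, about 0.9 kg, floor 22 mm and top 67 mm above the desk. Black power pack 70 x 60 mm on top at the (-x,+y) corner, up to 103 mm. Four rubber feet 24 mm square, centred 80 mm in x and 60 mm in y from the middle; the (+x,-y) one is short. Starts level on the other three. Origin: desk plane under the middle; z up.
- foot_spot (a point): Point on the desk plane straight below the centre of the short foot, moving with the case, axes as the case's. The foot spans 12 mm to each side in x and y, 8 mm inside the case's -y and +x sides. Its sole hangs 4.5 to 9 mm above the desk when the case is level (how much is not told); about 1 N pressed on that corner tips the case down on it.
- press_spot (a point): Point on the flat top of the case straight above the short foot, 67 mm above the desk, 20 mm in from both sides of that corner: the place to press. Axes as the case's.
- wedge: Loose wooden wedge 60 (own x) x 140 (y) mm, about 70 g, underside flat on the desk, origin at the centre of the underside. Top slopes evenly from 2 mm high at the toe (+y end) to 18 mm at the back (-y). An upright heel block 15 mm thick, 60 mm wide, 34 mm high stands on the back end. Starts off the case's -y side, toe towards the short foot, roughly in line with the case's +y.
- wedge_toe (a point): Middle of the wedge's thin toe edge, at its underside; axes as the wedge's. Starts 25 to 60 mm short of the outer (-y) edge of the short foot.
- wedge_heel (a point): Middle of the back face of the heel block, the face to push (looks to the wedge's -y), 17 mm above the desk; axes as the wedge's. Pushing takes under 1.2 N while the wedge slides free; once its slope bears on the foot the push rises within a few mm of travel to some 3 to 7 N, and beyond that the case is shoved along or jacked up.
- screwdriver: Bystander: a screwdriver 130 mm long lying along its own x. Leave alone.
- pod_mid (a point): Bystander: middle of a round silvery pebble-shaped case, 58 mm across and 27 mm high. Leave alone.
- mouse: Bystander: a black computer mouse, 100 (x) x 60 x 30 mm. Leave alone.
- carton: Bystander: a small cardboard carton 50 x 70 x 55 mm high, beyond the case's +y side. Leave alone.
There are look-alikes about, which are no part of the job. Of the things that look like the wedge, take the one that is nearest to the robot's base at the start.

How it is judged (in metres and radians):
On the way, in this order (a step that is already met when the one before it is completed fails the run):
1. the wedge's toe has been pushed in beneath the short foot (x of wedge_toe in the frame of foot_spot between -0.026 and 0.026 m and y of wedge_toe in the frame of foot_spot above 0 m and angle between the y axis of wedge and the y axis of case, either way round below 0.35 rad), for 0.1 s.
2. the top of the case over the short foot is pressed down with more than 3 N, the foot bears on the wedge and the case stays level within 0.02 rad (contact force between the fingers and case above 3 N and contact force between wedge and case above 2 N and angle between case's own z axis and vertical below 0.02 rad), for 0.3 s.
At the end, for the whole second after the job is handed in: Wedge at rest, toe past the middle of the short foot, centre line within 26 mm of the foot's centre and within 0.35 rad of the case's y, bearing on the foot (over 0.1 N); case at rest, level within 0.018 rad, its short-foot corner under 15 mm from its start (all of step 1 and contact force between wedge and case above 0.1 N and angle between case's own z axis and vertical below 0.018 rad and linear speed of each of case, wedge below 0.01 m/s and distance of foot_spot from where it was at the start of the episode below 0.015 m); the robot touches nothing.
It fails at once if the wedge is lifted or tipped off the desk (height (world z) of wedge above 0.008 m or angle between wedge's own z axis and vertical above 0.15 rad).
It fails at once if the case is lifted, tipped right up or shoved more than 30 mm (height (world z) of case above 0.012 m or angle between case's own z axis and vertical above 0.2 rad or distance of foot_spot from where it was at the start of the episode above 0.03 m).
It fails at once if a bystander is moved more than 30 mm (distance of any of screwdriver, pod_mid, mouse, carton from where it was at the start of the episode above 0.03 m).
It also fails if it takes over 58 s, if anything falls off the work surface, if the arm or the gripper's body presses on something with over 40 N, if the wrist force passes 120 N, or if a joint passes its speed limit or range.

## Working session

There is one attempt and no reset: what is moved stays moved. The work goes in short steps, Python scripts to look and compute and a tool call to move; the robot and the scene stay as the last step left them, time stands still between calls to the robot, and variables do not carry over. Pictures are saved under pics/ and viewed, and the job is handed in when it is done.

Besides the shell and the picture viewer there is one more tool, called after ">>>" as name([rows], argument=value, ...), one row to a line, values as JSON. jog_arm: Moves the arm, as the interface text tells. Its arguments: {"type":"object","properties":{"plan":{"type":"array","items":{"type":"array"}},"force":{"type":"number"}},"required":["plan"]}

```bash
mkdir -p pics; ls; python3 - <<'E'
from bench import *
import cv2,numpy as np
print(sense())
for n in ["side","top","wrist"]:
    print(n,camera_info(n))
    p,d=snapshot(n); cv2.imwrite(f"pics/{n}0.png",p); np.save(f"pics/{n}0.npy",d)
try: print(nose_length)
except Exception as e: print(e)
E
```

```text
pics
{'time': 0.0, 'joint_pos': array([-7.11839740e+01,  7.51647424e+00,  8.53296579e+01,  7.25841839e-04,
        8.72596414e+01, -4.89539427e+00]), 'qd': array([-0.08772161, -0.05448224,  0.01895235,  0.05070898, -0.01412445,
        0.01899739]), 'joint_efforts': array([ 1.23025493e-03, -5.69399357e+01, -5.00550556e+01, -6.48695595e-05,
        1.49640773e-02, -1.41825517e-06]), 'tool_pos': array([ 241.11513213, -548.86386273,  247.22651234]), 'tcp_rot': array([-1.79894674e+02, -9.74867229e-03,  2.37113759e+01]), 'ft_force': array([ 0.36445149,  0.44084682, -0.37635524]), 'wrist_torque': array([0.01849627, 0.01900288, 0.00920286]), 'finger_gap': 85.25648896910467}
side {'fov_y': 56.71989674498632, 'cx': 309.2122401528063, 'cy': 231.91132240326067, 'origin': array([380.17731515, 667.04271482, 658.21768989]), 'orientation': array([-1.29750171e+02,  6.23917296e-02, -1.63463079e+02])}
top {'fov_y': 50.55915177451773, 'cx': 326.77387598091184, 'cy': 242.45505216713005, 'origin': array([ 385.9572516 ,  -11.89901874, 1161.38980466]), 'orientation': array([-169.09429475,    1.13512431,  -90.00026289])}
wrist {'fov_y': 65.70646984690485, 'cx': 322.1721476710003, 'cy': 243.12991712370427, 'origin': array([ 315.90855402, -516.79592628,  372.80826902]), 'orientation': array([ 1.61582955e+02,  5.11771969e-03, -6.63146463e+01])}
17.0
```

View pics/top0.png

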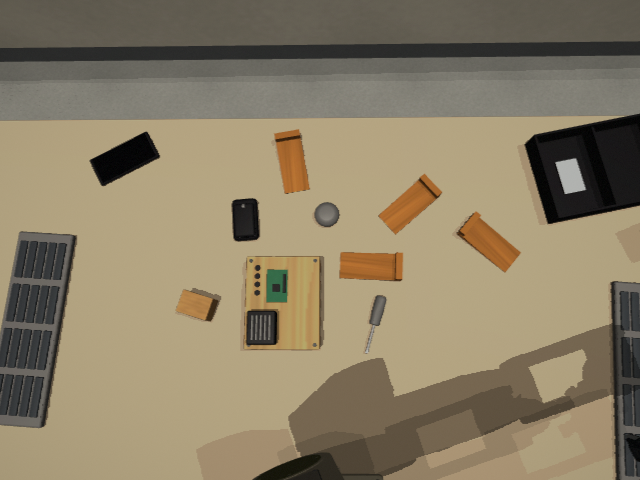

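View pics/side0.png

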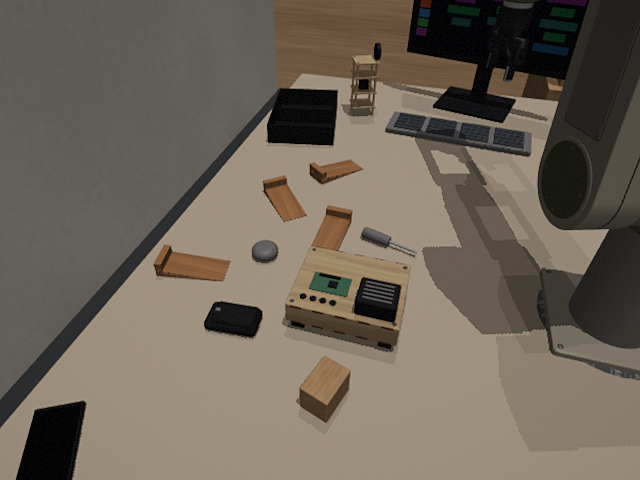

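View pics/wrist0.png

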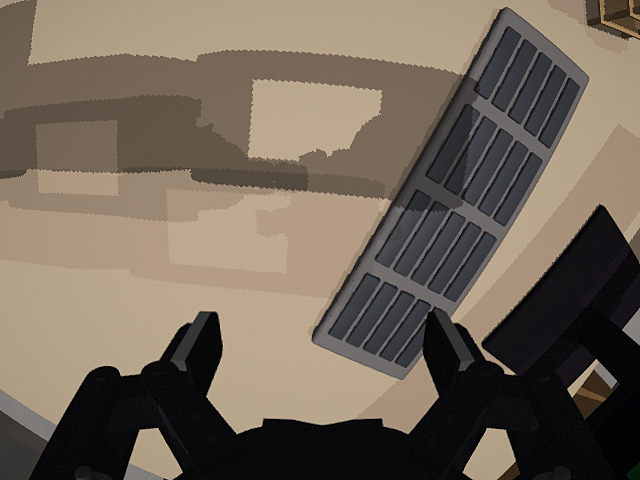

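The top view shows the case at (283,303), with its power pack at (262,327), so the short foot is under the (320,258) corner. Four things look like the wedge: (371,266), (410,204), (489,242) and (292,162). The nearest to the base (about (310,470)) is (371,266), and its toe faces the case. Other things: screwdriver (375,323), pod (327,214), mouse (245,220), carton (197,305). I'll check it in a close crop.

```bash
python3 - <<'E'
import cv2
p=cv2.imread("pics/top0.png")
cv2.imwrite("pics/topc.png",cv2.resize(p[240:360,235:415][:, :],None,fx=4.4,fy=4.4,interpolation=cv2.INTER_CUBIC))
p=cv2.imread("pics/side0.png")
cv2.imwrite("pics/sidec.png",cv2.resize(p[195:355,280:440],None,fx=3.7,fy=3.7,interpolation=cv2.INTER_CUBIC))
E
```

```text
(no output)
```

View pics/topc.png

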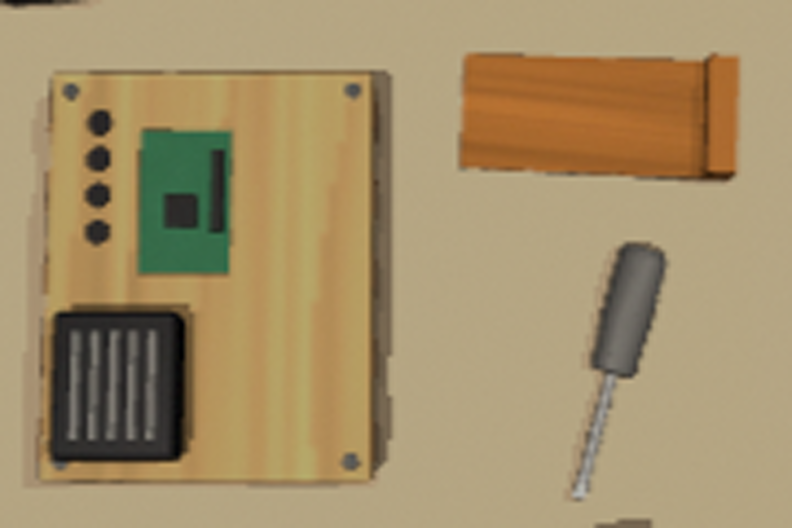

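View pics/sidec.png

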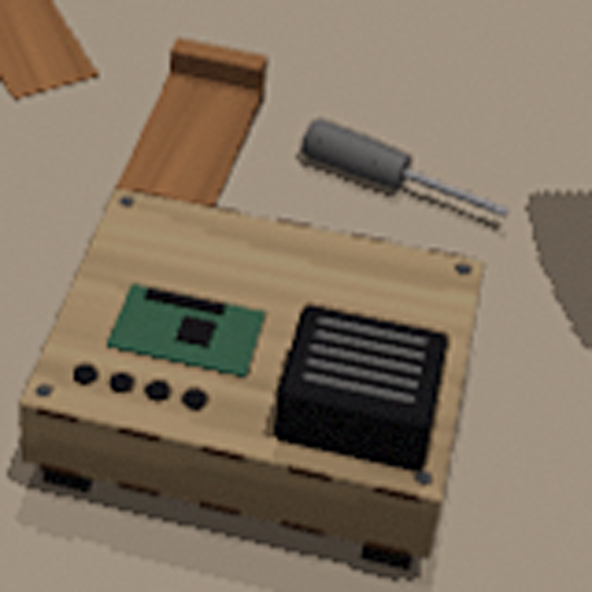

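The crop confirms the choice: the wedge has its toe at about (340,264) and its heel block at (399,266), and it's in line with the short corner. Next I compute positions from both views.

```bash
cat > h.py <<'E'
from bench import *
import numpy as np, cv2
from scipy.spatial.transform import Rotation as R
def K(ci): return 240/np.tan(np.radians(ci['fov_y'])/2)
def ray(ci,u,v,fish=False):
    f=K(ci); x=(u-ci['cx'])/f; y=(v-ci['cy'])/f
    if fish:
        r=np.hypot(x,y); s=np.sin(r)/r if r>1e-9 else 1
        d=np.array([x*s,y*s,np.cos(r)])
    else: d=np.array([x,y,1.])
    d=R.from_euler('xyz',ci['orientation'],degrees=True).apply(d)
    return ci['origin'],d/np.linalg.norm(d)
def onz(ci,u,v,z,fish=False):
    o,d=ray(ci,u,v,fish); return o+d*(z-o[2])/d[2]
def tri(*rs):
    A=sum(np.eye(3)-np.outer(d,d) for o,d in rs); b=sum((np.eye(3)-np.outer(d,d))@o for o,d in rs)
    p=np.linalg.solve(A,b); e=[np.linalg.norm((np.eye(3)-np.outer(d,d))@(p-o)) for o,d in rs]
    return p,e
E
python3 - <<'E'
from h import *
np.set_printoptions(precision=1,suppress=True)
t=camera_info('top');s=camera_info('side')
T=lambda a,b:(235+a/4.4-.39,240+b/4.4-.39)
S=lambda a,b:(280+a/3.7-.36,195+b/3.7-.36)
pts={'case(+x+y)':((52,72),(24,403),67),'case(+x-y)':((372,72),(108,192),67),'case(-x-y)':((372,482),(484,261),67),'case(-x+y)':((40,484),(437,497),67),
'scr+x-y':((353,90),(127,202),67),'scr-x-y':((350,461),(463,269),67),'scr+x+y':((70,90),(44,390),67),
'heeltopback+x':((740,56),(177,39),34),'heeltopback-x':((735,180),(268,58),34),'heeltopfront+x':((710,56),(172,49),34),'heeltopfront-x':((706,177),(266,70),34),'toe+x':((463,54),None,2),'toe-x':((459,167),None,2)}
for n,(a,b,z) in pts.items():
    print(n,onz(t,*T(*a),z),end=' ')
    if b: print(onz(s,*S(*b),z),*tri(ray(t,*T(*a)),ray(s,*S(*b))))
    else: print()
E
```

```text
case(+x+y) [567.4 185.7  67. ] [566.1 184.3  67. ] [566.5 185.4  68.3] [np.float64(0.7116070020926588), np.float64(0.7116070020926529)]
case(+x-y) [566.9  26.4  67. ] [570.8  29.8  67. ] [569.5  26.8  64.1] [np.float64(2.1769660628027716), np.float64(2.1769660628030323)]
case(-x-y) [367.8  25.9  67. ] [369.7  26.2  67. ] [368.7  25.9  66.7] [np.float64(0.9757915015209384), np.float64(0.9757915015208696)]
case(-x+y) [366.8 185.5  67. ] [372.2 184.1  67. ] [369.5 185.2  68.5] [np.float64(2.6933609310298507), np.float64(2.6933609310298907)]
scr+x-y [557.9  35.8  67. ] [558.8  34.7  67. ] [558.1  35.8  68. ] [np.float64(0.366499789223197), np.float64(0.36649978922325227)]
scr-x-y [377.6  36.5  67. ] [379.4  35.2  67. ] [378.5  36.4  68.2] [np.float64(0.8558913695782498), np.float64(0.8558913695782158)]
scr+x+y [558.3 176.5  67. ] [559.6 173.9  67. ] [558.4 176.1  69.6] [np.float64(0.475471859950721), np.float64(0.47547185995068025)]
heeltopback+x [ 580.  -160.2   34. ] [ 581.2 -159.3   34. ] [ 580.7 -160.2   33.3] [np.float64(0.634482747701992), np.float64(0.6344827477019573)]
heeltopback-x [ 516.5 -155.9   34. ] [ 521.  -156.1   34. ] [ 518.7 -155.7   34.2] [np.float64(2.2489237138240665), np.float64(2.248923713823976)]
heeltopfront+x [ 580. -145.   34.] [ 581.5 -148.1   34. ] [ 580.1 -144.6   36.7] [np.float64(0.5177500623857568), np.float64(0.5177500623861607)]
heeltopfront-x [ 518.  -141.3   34. ] [ 519.6 -143.5   34. ] [ 518.5 -141.1   35.8] [np.float64(0.6663419129735083), np.float64(0.6663419129735528)]
toe+x [587.  -19.2   2. ] 
toe-x [527.3 -16.8   2. ]
```

Case: yaw about 0, centre (467.5,106), press and foot spot about (547.5,46). Wedge: heel about (549,-158), toe about (557,-18), yaw about -3.5°. The tops triangulate to 67±3 mm and 34±2 mm, which fits the text. I'm moving behind the heel with tool y along world x so both fingers push.

>>> jog_arm([
  [[0, 0, -66.3], [0.426, -0.205, 0.09], -0.4],
  [[0, 0, -66.3], [0.426, -0.205, 0.09], -0.4],
  [[0, 0, -66.3], [0.426, -0.205, 0.09], -0.4],
  [[0, 0, -66.3], [0.426, -0.205, 0.09], -0.4],
  [[0, 0, -66.3], [0.426, -0.205, 0.09], -0.4],
  [[0, 0, -66.3], [0.426, -0.205, 0.09], -0.4],
  [[0, 0, -66.3], [0.426, -0.205, 0.09], -0.4],
  [[0, 0, -66.3], [0.426, -0.205, 0.09], -0.4],
  [[0, 0, -66.3], [0.426, -0.205, 0.09], -0.4],
  [[0, 0, -66.3], [0.426, -0.205, 0.09], -0.4],
  [[0, 0, -66.3], [0.426, -0.205, 0.09], -0.4],
  [[0, 0, -66.3], [0.426, -0.205, 0.09], -0.4],
])

```text
time: 1.65
tool_pos: [548.5, -191.5, 158.7]
tcp_rot: [180.0, 0.0, 89.9]
ft_force: [-0.1, 0.2, 0.6]
finger_gap: 25.5
```

```bash
python3 - <<'E'
from h import *
s=sense();print(s['time'],s['tool_pos'],s['tcp_rot'],s['ft_force'],s['finger_gap'])
c=camera_info('wrist');print(c)
for n in ("wrist","side"):
    p,d=snapshot(n); cv2.imwrite(f"pics/{n}1.png",p)
E
```

```text
1.65 [ 548.47140673 -191.4833304   158.6620706 ] [1.79975478e+02 1.65482435e-02 8.99078902e+01] [-0.1409179   0.23079293  0.61055091] 25.503659578728698
{'fov_y': 65.70646984690485, 'cx': 322.1721476710003, 'cy': 243.12991712370427, 'origin': array([ 548.59981084, -110.37018808,  284.10017088]), 'orientation': array([ 1.61434504e+02, -1.21291816e-01, -1.12935672e-01])}
```

View pics/wrist1.png

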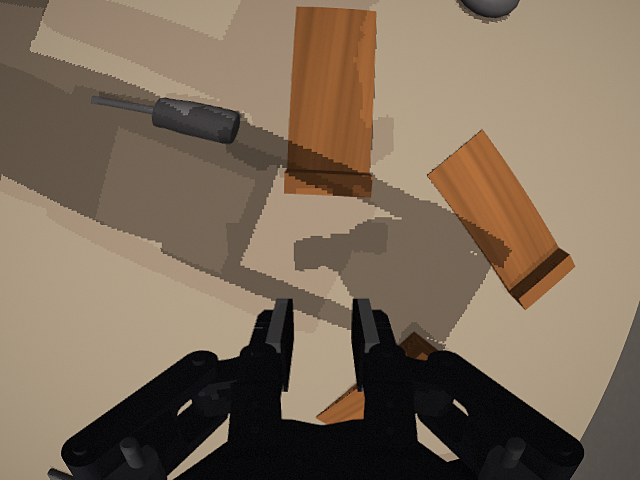

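View pics/side1.png

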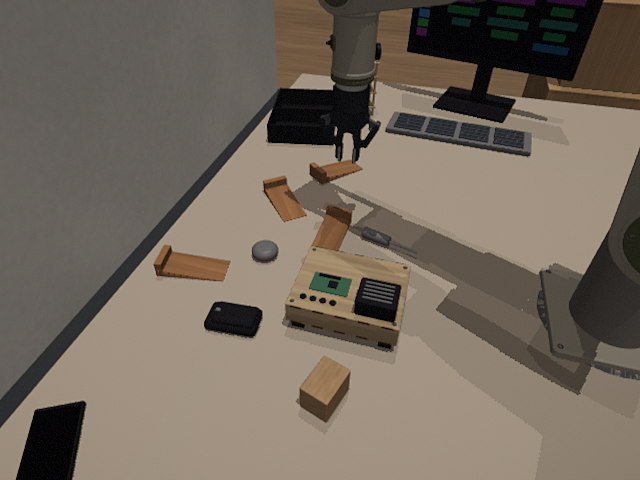

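The wrist view shows the wedge's heel top-back corners at (285,193) and (371,196) and its toe corners at (295,7) and (376,12). A look-alike lies behind the fingers at (380,400). I'll check the wedge pose and that clearance.

```bash
python3 - <<'E'
from h import *
np.set_printoptions(precision=1,suppress=True)
c=camera_info('wrist');t=camera_info('top')
for n,u,v,z in [('hb-',285,193,34),('hb+',371,196,34),('toe-',295,7,2),('toe+',376,12,2),('tip L',290,300,None),('look heel',414,333,34)]:
    if z is not None: print(n,onz(c,u,v,z,True))
for u,v in [(460,234),(478,214)]: print(onz(t,u,v,34))
for y in (320,):
    # distance along y to fingertips: project points at tip candidates
    f=K(c);Rm=R.from_euler('xyz',c['orientation'],degrees=True)
    for z in (0,4,8,12,17):
        for yy in (-11,0,11):
            q=Rm.inv().apply(np.array([548.5-12.7,-191.5+yy,158.7-z])-c['origin'])
            r=np.arctan2(np.hypot(q[0],q[1]),q[2]);k=r*f/np.hypot(q[0],q[1])
            print(z,yy,c['cx']+k*q[0],c['cy']+k*q[1])
E
```

```text
hb- [ 523.7 -157.7   34. ]
hb+ [ 582.7 -159.9   34. ]
toe- [529.2 -18.9   2. ]
toe+ [589.7 -22.2   2. ]
look heel [ 623.2 -270.8   34. ]
[ 621.5 -290.    34. ]
[ 667.7 -333.    34. ]
0 -11 290.67606623096844 358.7058080168134
0 0 289.50171349713384 336.7134373180349
0 11 288.32915718092516 312.89820437644204
4 -11 291.3420372085781 353.17648991249183
4 0 290.2358214758716 331.43478563415255
4 11 289.13523972222885 307.97218823007677
8 -11 291.9839113435167 347.8678848490243
8 0 290.94081840946575 326.3836457645717
8 11 289.90649095764167 303.27439624243726
12 -11 292.6027009625834 342.76910575062834
12 0 291.6181341440204 321.54740223023236
12 11 290.644868916672 298.7907649712393
17 -11 293.3452176900897 336.6749596998775
17 0 292.42792241218547 315.7862940988837
17 11 291.52440307863264 293.46757272468676
```

```bash
python3 - <<'E'
import cv2
p=cv2.imread("pics/wrist1.png")
cv2.imwrite("pics/wc.png",cv2.resize(p[280:430,220:420],None,fx=4,fy=4,interpolation=cv2.INTER_CUBIC))
E
```

```text
(no output)
```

View pics/wc.png

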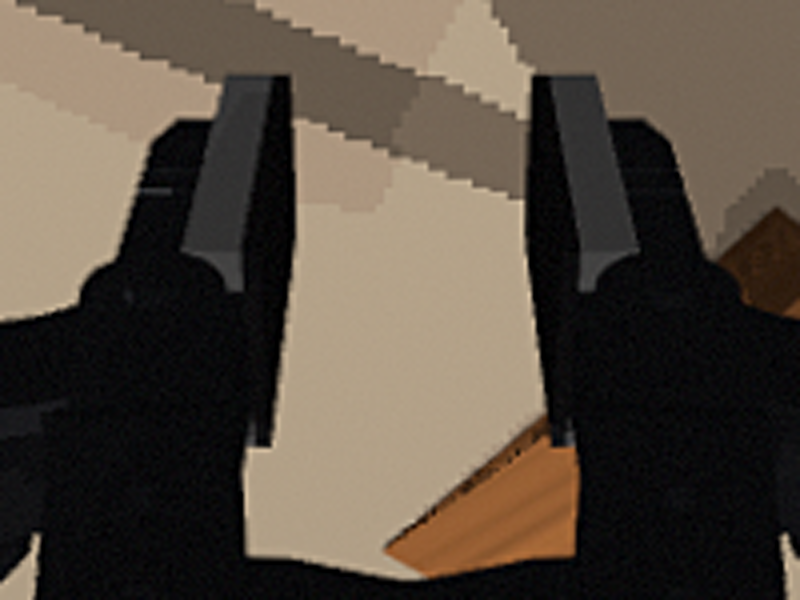

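The fingertips sit about 12 mm ahead of the TCP at this opening, and the front faces about 11 mm ahead of it in y. The wedge from the wrist view: heel (553,-159), toe (559,-20). The look-alike is at y<-270, so it's clear. I'm descending behind the heel and then approaching it.

>>> jog_arm([
  [[0, 0, 0], [0, 0.004, 0.05], -0.4],
  [[0, 0, 0], [0, 0.004, 0.1], -0.4],
  [[0, 0, 0], [0, 0.004, 0.133], -0.4],
  [[0, 0, 0], [0, 0.004, 0.133], -0.4],
  [[0, 0, 0], [0.008, 0.004, 0.133], -0.4],
  [[0, 0, 0], [0.014, 0.004, 0.133], -0.4],
  [[0, 0, 0], [0.018, 0.004, 0.133], -0.4],
  [[0, 0, 0], [0.018, 0.004, 0.133], -0.4],
])

```text
time: 2.75
tool_pos: [553.4, -172.1, 26.1]
tcp_rot: [179.9, 0.0, 90.0]
ft_force: [0.5, -0.7, 0.4]
finger_gap: 25.6
```

```bash
python3 - <<'E'
from h import *
p,d=snapshot("wrist"); cv2.imwrite("pics/wrist2.png",p)
E
```

```text
(no output)
```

View pics/wrist2.png

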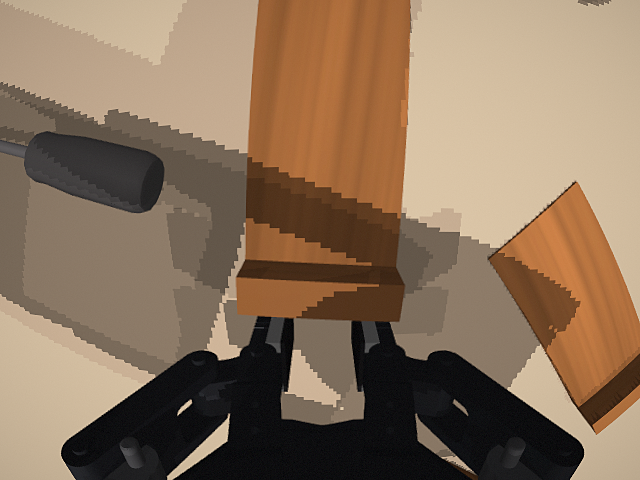

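The fingers are centred on the heel ((322,320) against a heel centre of 320). I'll push 40 mm with a slight -x drift and then look again before the toe reaches the foot.

>>> jog_arm([
  [[0, 0, 0], [0.004, 0, 0], -0.4],
  [[0, 0, 0], [0.008, -0.0005, 0], -0.4],
  [[0, 0, 0], [0.012, -0.001, 0], -0.4],
  [[0, 0, 0], [0.016, -0.0015, 0], -0.4],
  [[0, 0, 0], [0.02, -0.002, 0], -0.4],
  [[0, 0, 0], [0.024, -0.0025, 0], -0.4],
  [[0, 0, 0], [0.028, -0.003, 0], -0.4],
  [[0, 0, 0], [0.032, -0.0035, 0], -0.4],
  [[0, 0, 0], [0.036, -0.004, 0], -0.4],
  [[0, 0, 0], [0.04, -0.004, 0], -0.4],
  [[0, 0, 0], [0.04, -0.004, 0], -0.4],
])

```text
time: 4.18
tool_pos: [548.7, -131.8, 25.1]
tcp_rot: [-180.0, -0.0, 90.0]
ft_force: [-0.5, 0.5, -1.1]
finger_gap: 25.1
```

```bash
python3 - <<'E'
from h import *
p,d=snapshot("wrist"); cv2.imwrite("pics/wrist3.png",p); print(camera_info("wrist"))
p,d=snapshot("top"); cv2.imwrite("pics/top3.png",cv2.resize(p[240:360,235:415],None,fx=4.4,fy=4.4,interpolation=cv2.INTER_CUBIC))
E
```

```text
{'fov_y': 65.70646984690485, 'cx': 322.1721476710003, 'cy': 243.12991712370427, 'origin': array([548.7702759 , -50.98740605, 150.59868046]), 'orientation': array([ 1.61471628e+02, -7.26886195e-02,  2.83507508e-03])}
```

View pics/wrist3.png

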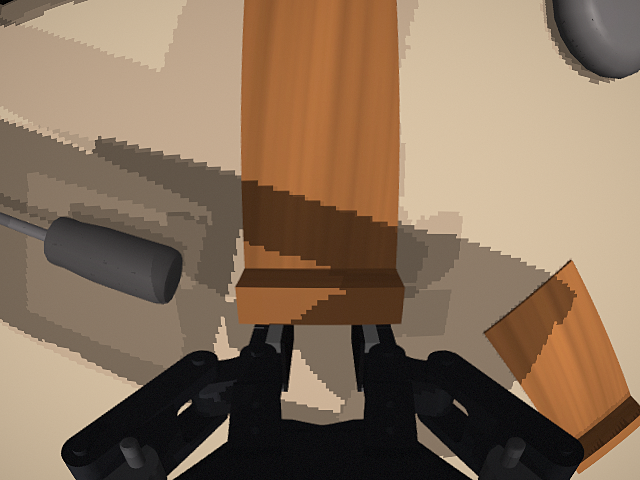

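View pics/top3.png

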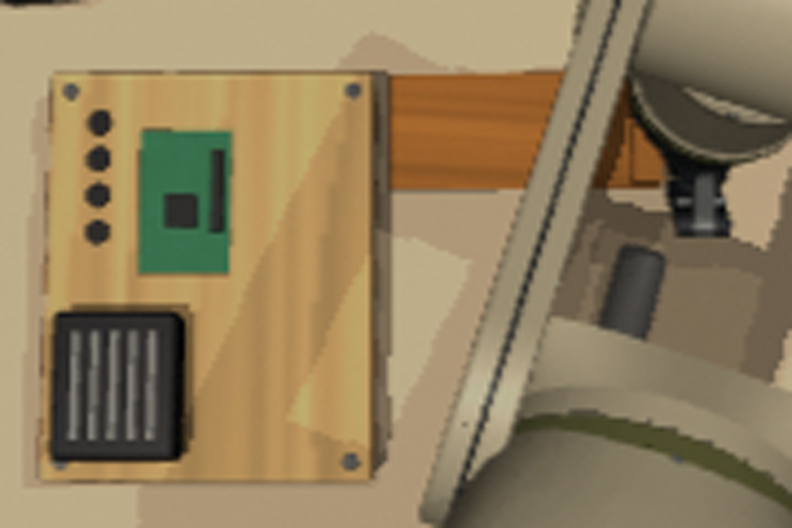

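The wedge has squared up with the case's y. In the top view its centre line is at x about 546, against a foot centre of 547.5. I'll push 33 mm more straight ahead, which stays short of the earliest possible contact.

>>> jog_arm([
  [[0, 0, 0], [0.004, 0, 0], -0.4],
  [[0, 0, 0], [0.008, 0, 0], -0.4],
  [[0, 0, 0], [0.012, 0, 0], -0.4],
  [[0, 0, 0], [0.016, 0, 0], -0.4],
  [[0, 0, 0], [0.02, 0, 0], -0.4],
  [[0, 0, 0], [0.024, 0, 0], -0.4],
  [[0, 0, 0], [0.027, 0, 0], -0.4],
  [[0, 0, 0], [0.03, 0, 0], -0.4],
  [[0, 0, 0], [0.033, 0, 0], -0.4],
  [[0, 0, 0], [0.033, 0, 0], -0.4],
])

```text
time: 5.52
tool_pos: [548.9, -99.1, 25.3]
tcp_rot: [180.0, -0.0, 90.0]
ft_force: [0.3, 0.5, -0.1]
finger_gap: 25.5
```

```bash
python3 - <<'E'
from h import *
p,d=snapshot("wrist"); cv2.imwrite("pics/wrist4.png",p); s=sense();print(s['ft_force'],s['tool_pos'])
E
```

```text
[ 0.87359958 -0.21816358  1.16286061] [548.88924403 -99.2501181   25.3051714 ]
```

View pics/wrist4.png

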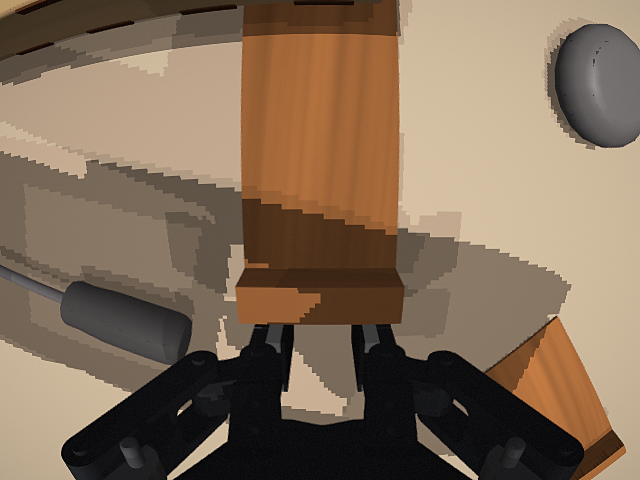

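```bash
python3 - <<'E'
from h import *
p=cv2.imread("pics/wrist4.png")
cv2.imwrite("pics/wc4.png",cv2.resize(p[0:110,200:440],None,fx=3.3,fy=3.3,interpolation=cv2.INTER_CUBIC))
c=camera_info('wrist')
for a in [(398,5,67),(398,5,22),(398,35,8),(398,150,10),(242,150,10),(242,35,8)]: print(a,onz(c,*a,True))
E
```

```text
(398, 5, 67) [566.09090469  10.09597853  67.        ]
(398, 5, 22) [575.31290945  25.28253921  22.        ]
(398, 35, 8) [577.98838193  17.34233188   8.        ]
(398, 150, 10) [578.05273753 -27.99842496  10.        ]
(242, 150, 10) [518.58529387 -27.92727603  10.        ]
(242, 35, 8) [518.66674546  17.4564293    8.        ]
```

View pics/wc4.png

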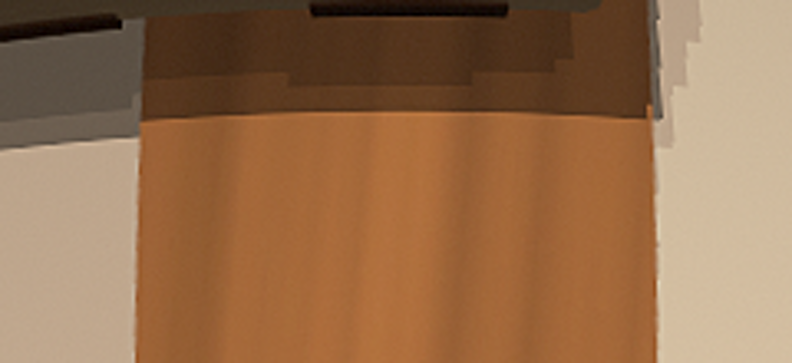

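The case's bottom corner at about (382,2) gives x≈569.5, so the foot centre is about 549, against a wedge centre line of 548.3. That's aligned. From here I push in small steps and watch the force.

>>> jog_arm([
  [[0, 0, 0], [0.002, 0, 0], -0.4],
  [[0, 0, 0], [0.004, 0, 0], -0.4],
  [[0, 0, 0], [0.006, 0, 0], -0.4],
  [[0, 0, 0], [0.007, 0, 0], -0.4],
  [[0, 0, 0], [0.008, 0, 0], -0.4],
])

```text
time: 6.2
tool_pos: [548.9, -91.3, 25.3]
tcp_rot: [180.0, 0.0, 90.0]
ft_force: [-0.6, 0.0, 0.4]
finger_gap: 25.9
```

>>> jog_arm([
  [[0, 0, 0], [0.001, 0, 0], -0.4],
  [[0, 0, 0], [0.002, 0, 0], -0.4],
  [[0, 0, 0], [0.003, 0, 0], -0.4],
  [[0, 0, 0], [0.004, 0, 0], -0.4],
])

```text
time: 6.7
tool_pos: [548.9, -87.3, 25.3]
tcp_rot: [180.0, 0.0, 90.0]
ft_force: [-0.6, -1.0, 1.2]
finger_gap: 25.6
```

>>> jog_arm([
  [[0, 0, 0], [0.001, 0, 0], -0.4],
  [[0, 0, 0], [0.002, 0, 0], -0.4],
  [[0, 0, 0], [0.003, 0, 0], -0.4],
  [[0, 0, 0], [0.004, 0, 0], -0.4],
])

```text
time: 7.2
tool_pos: [548.9, -83.3, 25.3]
tcp_rot: [-180.0, -0.0, 90.0]
ft_force: [0.5, -0.7, 0.2]
finger_gap: 25.7
```

>>> jog_arm([
  [[0, 0, 0], [0.001, 0, 0], -0.4],
  [[0, 0, 0], [0.002, 0, 0], -0.4],
  [[0, 0, 0], [0.003, 0, 0], -0.4],
  [[0, 0, 0], [0.004, 0, 0], -0.4],
])

```text
time: 7.7
tool_pos: [548.8, -79.3, 25.3]
tcp_rot: [-180.0, -0.0, 90.0]
ft_force: [0.5, -2.2, -0.1]
finger_gap: 25.4
```

>>> jog_arm([
  [[0, 0, 0], [0.001, 0, 0], -0.4],
  [[0, 0, 0], [0.002, 0, 0], -0.4],
  [[0, 0, 0], [0.003, 0, 0], -0.4],
])

```text
time: 8.07
tool_pos: [548.9, -76.3, 25.3]
tcp_rot: [-180.0, -0.0, 90.0]
ft_force: [-0.7, -1.1, 0.5]
finger_gap: 25.5
```

```bash
python3 - <<'E'
from h import *
F=[]
for i in range(4):
    snapshot("side"); F.append(sense()['ft_force'])
print(np.round(F,1))
p,d=snapshot("side"); cv2.imwrite("pics/side5.png",cv2.resize(p[195:355,280:440],None,fx=3.7,fy=3.7,interpolation=cv2.INTER_CUBIC))
E
```

```text
[[-0.4 -1.4  1.2]
 [ 0.8 -0.   0.6]
 [-0.3  0.5 -0.7]
 [-0.3  0.5  0.1]]
```

There's no clear load yet and the force noise is about ±0.7 N, so I'm continuing in small steps.

>>> jog_arm([
  [[0, 0, 0], [0.001, 0, 0], -0.4],
  [[0, 0, 0], [0.002, 0, 0], -0.4],
  [[0, 0, 0], [0.003, 0, 0], -0.4],
])

```text
time: 8.7
tool_pos: [548.8, -73.2, 25.2]
tcp_rot: [-180.0, -0.0, 90.0]
ft_force: [-0.0, -0.0, -0.9]
finger_gap: 25.6
```

>>> jog_arm([
  [[0, 0, 0], [0.001, 0, 0], -0.4],
  [[0, 0, 0], [0.002, 0, 0], -0.4],
  [[0, 0, 0], [0.003, 0, 0], -0.4],
])

```text
time: 9.07
tool_pos: [548.9, -70.3, 25.3]
tcp_rot: [180.0, 0.0, 90.0]
ft_force: [-0.1, -1.5, -0.9]
finger_gap: 25.4
```

>>> jog_arm([
  [[0, 0, 0], [0.001, 0, 0], -0.4],
  [[0, 0, 0], [0.002, 0, 0], -0.4],
  [[0, 0, 0], [0.003, 0, 0], -0.4],
])

```text
time: 9.45
tool_pos: [549.0, -67.6, 25.4]
tcp_rot: [180.0, 0.0, 90.0]
ft_force: [1.4, -4.1, -0.8]
finger_gap: 25.4
```

>>> jog_arm([
  [[0, 0, 0], [0.001, 0, 0], -0.4],
  [[0, 0, 0], [0.002, 0, 0], -0.4],
])

```text
time: 9.7
tool_pos: [548.9, -65.4, 25.3]
tcp_rot: [180.0, 0.0, 90.0]
ft_force: [0.6, -2.8, -0.8]
finger_gap: 25.6
```

```bash
python3 - <<'E'
from h import *
F=[sense()['ft_force']]
for i in range(4):
    snapshot("side"); F.append(sense()['ft_force'])
print(np.round(F,1))
p,d=snapshot("side"); cv2.imwrite("pics/side6.png",cv2.resize(p[195:355,280:440],None,fx=3.7,fy=3.7,interpolation=cv2.INTER_CUBIC))
E
```

```text
[[ 0.6 -2.8 -0.8]
 [ 1.7 -3.  -0.8]
 [ 1.9 -2.7 -1.2]
 [ 1.1 -2.2  0.3]
 [ 1.2 -2.6 -0.3]]
```

View pics/side6.png

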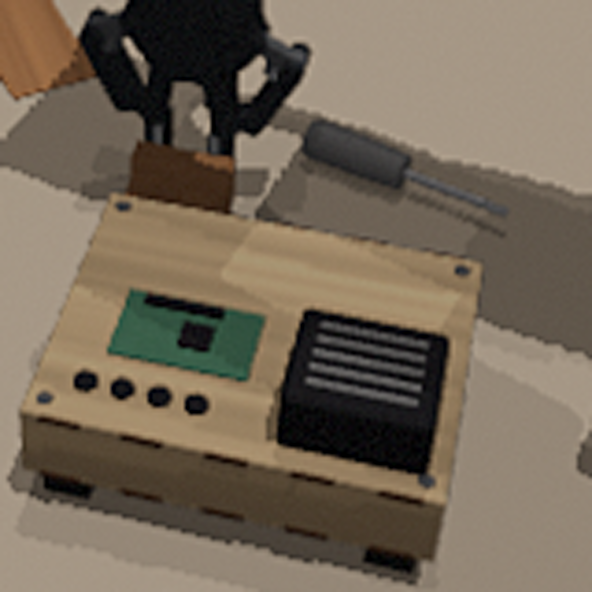

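The load came on at about y=-68 (3–4 N), and the case looks shifted by 2 mm at most. I'm backing off and going up with the fingers shut to above the press spot, TCP (549,47,~95).

>>> jog_arm([
  [[0, 0, 0], [-0.01, 0, 0], -0.4],
  [[0, 0, 0], [-0.03, 0, 0], -0.4],
  [[0, 0, 0], [-0.03, 0, -0.05], -0.6],
  [[0, 0, 0], [-0.03, 0, -0.1], -1],
  [[0, 0, 0], [0.01, 0, -0.11], -1],
  [[0, 0, 0], [0.06, 0, -0.11], -1],
  [[0, 0, 0], [0.113, 0, -0.11], -1],
  [[0, 0, 0], [0.113, 0, -0.11], -1],
  [[0, 0, 0], [0.113, 0, -0.11], -1],
])

```text
time: 11.08
tool_pos: [549.0, 46.6, 135.3]
tcp_rot: [-180.0, 0.0, 90.0]
ft_force: [0.0, 0.3, -0.2]
finger_gap: 0.2
```

```bash
python3 - <<'E'
from h import *
s=sense();print(s['tool_pos'],s['ft_force'],s['finger_gap'],s['time'])
p,d=snapshot("side"); cv2.imwrite("pics/side7.png",cv2.resize(p[195:355,280:440],None,fx=3.7,fy=3.7,interpolation=cv2.INTER_CUBIC))
p,d=snapshot("top"); cv2.imwrite("pics/top7.png",cv2.resize(p[240:360,235:415],None,fx=4.4,fy=4.4,interpolation=cv2.INTER_CUBIC))
p,d=snapshot("wrist"); cv2.imwrite("pics/wrist7.png",p)
E
```

```text
[548.98707011  46.63212049 135.26571335] [ 0.00905751  0.33056311 -0.18131806] 0.15477770971140223 11.075
```

View pics/side7.png

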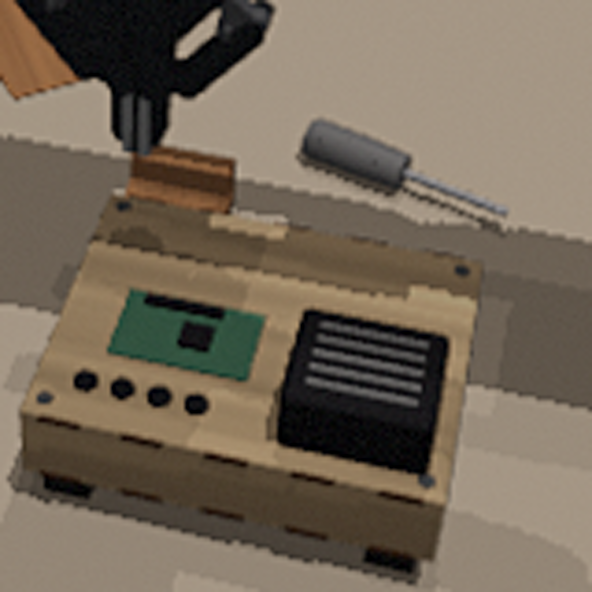

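View pics/top7.png

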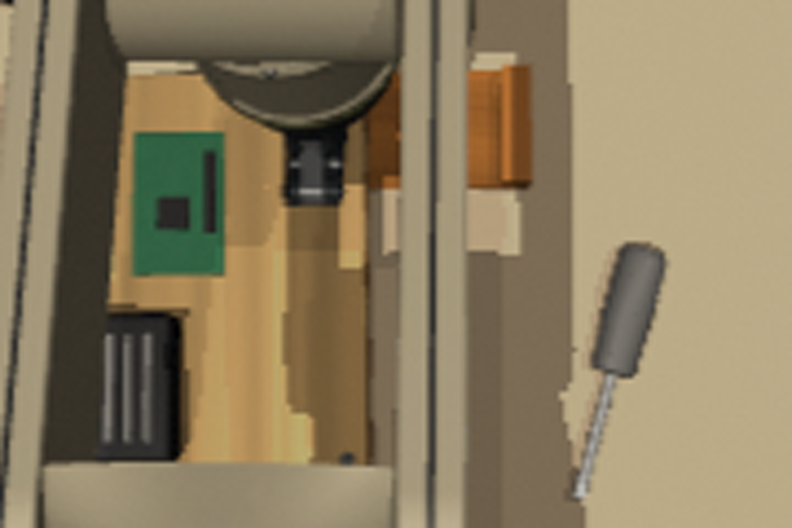

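View pics/wrist7.png

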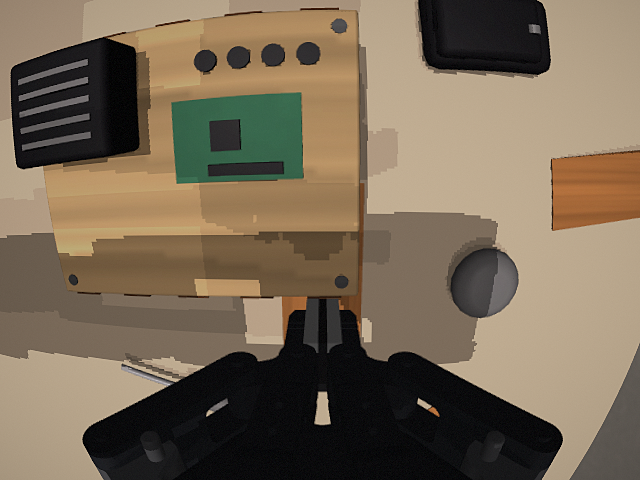

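The wedge stayed in place. The board's left edge moved from 139 to 134 in the top crop, so the case went about 2.5 mm in +y. I'll relocate the press spot from the corner screws in the wrist view, (341,282) and (73,280).

```bash
python3 - <<'E'
from h import *
c=camera_info('wrist')
for a in [(341,282,67),(73,280,67),(339,26,67),(357,297,67)]: print(a,onz(c,*a,True).round(1))
E
```

```text
(341, 282, 67) [560.1  38.6  67. ]
(73, 280, 67) [380.1  36.2  67. ]
(339, 26, 67) [558.2 178.8  67. ]
(357, 297, 67) [569.6  28.9  67. ]
```

The press spot is now about (550,48.6). I'm going down to just above it.

>>> jog_arm([
  [[0, 0, 0], [0.002, 0.001, 0.02], -1],
  [[0, 0, 0], [0.002, 0.001, 0.04], -1],
  [[0, 0, 0], [0.002, 0.001, 0.047], -1],
  [[0, 0, 0], [0.002, 0.001, 0.047], -1],
  [[0, 0, 0], [0.002, 0.001, 0.047], -1],
])

```text
time: 11.85
tool_pos: [550.2, 49.7, 88.7]
tcp_rot: [180.0, 0.0, 90.0]
ft_force: [0.9, -0.2, -0.5]
finger_gap: -0.1
```

>>> jog_arm([
  [[0, 0, 0], [0, 0, 0.001], -1],
  [[0, 0, 0], [0, 0, 0.002], -1],
  [[0, 0, 0], [0, 0, 0.003], -1],
  [[0, 0, 0], [0, 0, 0.003], -1],
])

```text
time: 12.35
tool_pos: [549.8, 49.6, 85.2]
tcp_rot: [-180.0, -0.0, 90.0]
ft_force: [-0.1, -0.5, -0.4]
finger_gap: -0.1
```

>>> jog_arm([
  [[0, 0, 0], [0, 0, 0.001], -1],
  [[0, 0, 0], [0, 0, 0.001], -1],
])

```text
time: 12.6
tool_pos: [549.8, 49.6, 84.2]
tcp_rot: [-180.0, -0.0, 90.0]
ft_force: [0.4, 0.2, -0.6]
finger_gap: 0.2
```

>>> jog_arm([
  [[0, 0, 0], [0, 0, 0.0005], -1],
  [[0, 0, 0], [0, 0, 0.001], -1],
  [[0, 0, 0], [0, 0, 0.001], -1],
])

```text
time: 12.98
tool_pos: [549.9, 49.6, 84.0]
tcp_rot: [180.0, 0.0, 90.0]
ft_force: [-4.1, -0.6, 7.2]
finger_gap: 0.2
```

>>> jog_arm([
  [[0, 0, 0], [0, 0, 0.0005], -1],
  [[0, 0, 0], [0, 0, 0.0005], -1],
])

```text
time: 13.22
tool_pos: [550.0, 49.6, 83.9]
tcp_rot: [180.0, 0.0, 90.0]
ft_force: [-5.4, 0.1, 9.9]
finger_gap: -0.2
```

Contact is at 67 mm and stiff: nearly 10 N with only about 0.2 mm of give, so it isn't rocking. I'll hold for half a second and look.

>>> jog_arm([
  [[0, 0, 0], [0, 0, 0.0003], -1],
  [[0, 0, 0], [0, 0, 0.0003], -1],
  [[0, 0, 0], [0, 0, 0.0003], -1],
  [[0, 0, 0], [0, 0, 0.0003], -1],
  [[0, 0, 0], [0, 0, 0.0003], -1],
])

```text
time: 13.85
tool_pos: [550.0, 49.6, 83.9]
tcp_rot: [180.0, 0.0, 90.0]
ft_force: [-6.8, -0.5, 12.0]
finger_gap: 0.1
```

```bash
python3 - <<'E'
from h import *
p,d=snapshot("side"); cv2.imwrite("pics/side8.png",cv2.resize(p[195:355,280:440],None,fx=3.7,fy=3.7,interpolation=cv2.INTER_CUBIC))
s=sense();print(s['tool_pos'],s['ft_force'],s['time'])
E
```

```text
[550.05498176  49.57938184  83.91481392] [-5.91687941 -1.04260035 13.1459306 ] 13.9
```

View pics/side8.png

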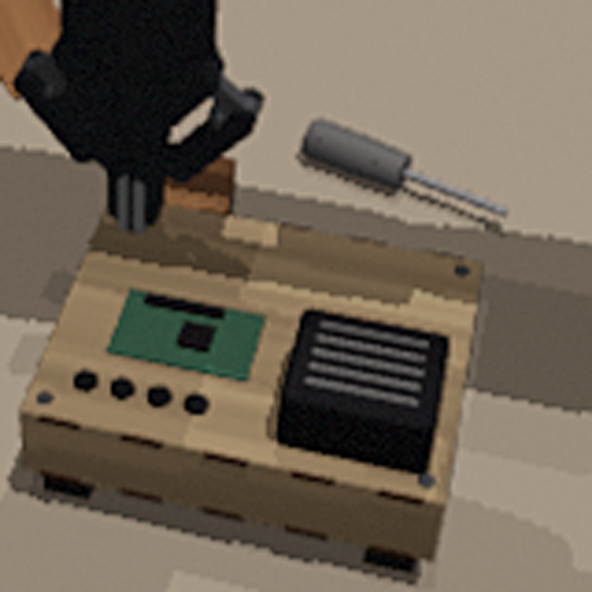

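The case looks unchanged under 12 N. I'll lift off and return behind the heel to check it's still snug, by feeling where the push force rises.

>>> jog_arm([
  [[0, 0, 0], [0, 0, -0.01], -1],
  [[0, 0, 0], [0, 0, -0.05], -1],
  [[0, 0, 0], [-0.06, 0, -0.05], -0.4],
  [[0, 0, 0], [-0.12, 0, -0.05], -0.4],
  [[0, 0, 0], [-0.145, 0, -0.03], -0.4],
  [[0, 0, 0], [-0.145, 0, 0.02], -0.4],
  [[0, 0, 0], [-0.145, 0, 0.058], -0.4],
  [[0, 0, 0], [-0.145, 0, 0.058], -0.4],
  [[0, 0, 0], [-0.145, 0, 0.058], -0.4],
])

```text
time: 15.02
tool_pos: [551.0, -95.6, 26.2]
tcp_rot: [179.9, 0.0, 90.0]
ft_force: [-0.3, 0.1, 0.7]
finger_gap: 25.8
```

```bash
python3 - <<'E'
from h import *
p,d=snapshot("wrist"); cv2.imwrite("pics/wrist9.png",p)
s=sense();print(s['tool_pos'],s['ft_force'],s['time'])
p,d=snapshot("side"); cv2.imwrite("pics/side9.png",cv2.resize(p[195:355,280:440],None,fx=3.7,fy=3.7,interpolation=cv2.INTER_CUBIC))
E
```

```text
[551.65104277 -95.69568163  26.88460339] [-0.57113283 -0.39878964  0.07011884] 15.075
```

View pics/wrist9.png

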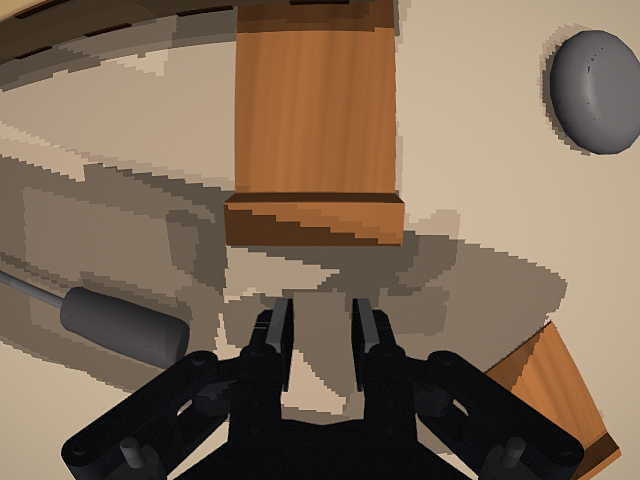

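The wedge is still in place, heel at (314,245). I'll approach to 3 mm short and then feel for it in 1 mm steps.

>>> jog_arm([
  [[0, 0, 0], [0.01, -0.001, 0], -0.4],
  [[0, 0, 0], [0.02, -0.002, 0], -0.4],
  [[0, 0, 0], [0.026, -0.002, 0], -0.4],
  [[0, 0, 0], [0.027, -0.002, 0], -0.4],
  [[0, 0, 0], [0.027, -0.002, 0], -0.4],
])

```text
time: 15.75
tool_pos: [547.9, -68.3, 24.5]
tcp_rot: [-180.0, 0.0, 90.0]
ft_force: [-0.3, -0.1, -0.5]
finger_gap: 25.7
```

>>> jog_arm([
  [[0, 0, 0], [0.001, 0, 0], -0.4],
  [[0, 0, 0], [0.001, 0, 0], -0.4],
])

```text
time: 16.0
tool_pos: [547.8, -67.5, 24.4]
tcp_rot: [-180.0, 0.0, 90.0]
ft_force: [0.3, 0.0, -1.1]
finger_gap: 25.5
```

>>> jog_arm([
  [[0, 0, 0], [0.001, 0, 0], -0.4],
  [[0, 0, 0], [0.001, 0, 0], -0.4],
])

```text
time: 16.25
tool_pos: [547.9, -66.4, 24.5]
tcp_rot: [-180.0, -0.0, 90.0]
ft_force: [0.1, 0.6, -0.2]
finger_gap: 25.8
```

>>> jog_arm([
  [[0, 0, 0], [0.001, 0, 0], -0.4],
  [[0, 0, 0], [0.001, 0, 0], -0.4],
])

```text
time: 16.5
tool_pos: [547.9, -65.3, 24.5]
tcp_rot: [-180.0, -0.0, 90.0]
ft_force: [0.2, 0.1, -0.3]
finger_gap: 25.4
```

>>> jog_arm([
  [[0, 0, 0], [0.0005, 0, 0], -0.4],
  [[0, 0, 0], [0.0005, 0, 0], -0.4],
  [[0, 0, 0], [0.0005, 0, 0], -0.4],
])

```text
time: 16.88
tool_pos: [547.9, -65.2, 24.5]
tcp_rot: [180.0, 0.0, 90.0]
ft_force: [0.7, -4.1, -0.4]
finger_gap: 25.4
```

>>> jog_arm([
  [[0, 0, 0], [0.0005, 0, 0], -0.4],
  [[0, 0, 0], [0.0005, 0, 0], -0.4],
  [[0, 0, 0], [0.0005, 0, 0], -0.4],
])

```text
time: 17.25
tool_pos: [547.9, -64.5, 24.5]
tcp_rot: [180.0, 0.0, 90.0]
ft_force: [1.1, -4.0, -1.0]
finger_gap: 25.8
```

```bash
python3 - <<'E'
from h import *
F=[sense()['ft_force']]
for i in range(3):
    p,d=snapshot("wrist"); F.append(sense()['ft_force'])
print(np.round(F,1),sense()['tool_pos']); cv2.imwrite("pics/wrist10.png",p)
c=camera_info('wrist')
E
```

```text
[[ 1.1 -4.  -1. ]
 [ 1.4 -2.7 -0.1]
 [ 1.4 -3.1 -0.4]
 [ 1.2 -4.  -0.6]] [547.91868894 -64.40927183  24.51250624]
```

View pics/wrist10.png

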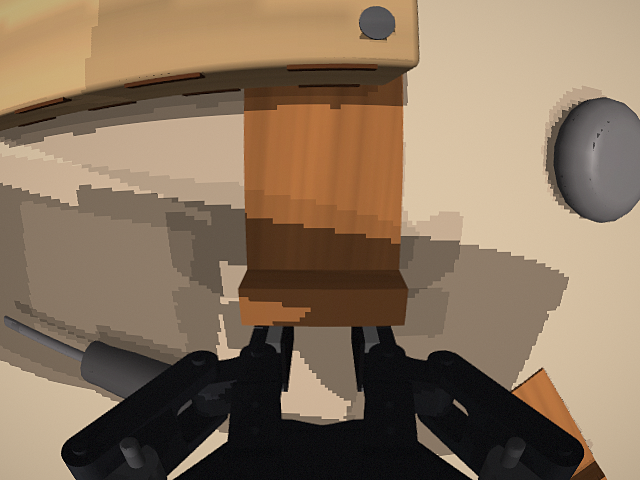

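The resistance came back at once to 4 N where I left it, so the wedge is snug. I'm withdrawing back and up, well clear.

>>> jog_arm([
  [[0, 0, 0], [-0.005, 0, 0], -0.4],
  [[0, 0, 0], [-0.025, 0, 0], -0.4],
  [[0, 0, 0], [-0.035, 0, -0.03], -0.4],
  [[0, 0, 0], [-0.04, 0, -0.09], -0.4],
  [[0, 0, 0], [-0.08, 0, -0.15], -0.4],
  [[0, 0, 0], [-0.13, 0, -0.2], -0.4],
  [[0, 0, 0], [-0.18, 0, -0.22], -0.4],
  [[0, 0, 0], [-0.22, 0, -0.22], -0.4],
  [[0, 0, 0], [-0.22, 0, -0.22], -0.4],
  [[0, 0, 0], [-0.22, 0, -0.22], -0.4],
])

```text
time: 18.65
tool_pos: [547.3, -284.9, 243.9]
tcp_rot: [-180.0, -0.1, 89.9]
ft_force: [-0.1, 0.1, -1.2]
finger_gap: 25.6
```

```bash
python3 - <<'E'
from h import *
s=sense();print(s['tool_pos'],s['ft_force'],s['time'])
p,d=snapshot("top"); cv2.imwrite("pics/top11.png",cv2.resize(p[240:360,235:415],None,fx=4.4,fy=4.4,interpolation=cv2.INTER_CUBIC)); np.save("pics/t11.npy",d)
t=camera_info('top')
# plane fit of the case top from depth, start vs now
d0=np.load("pics/top0.npy"); f=K(t);Rm=R.from_euler('xyz',t['orientation'],degrees=True)
for nm,D in (("start",d0),("now",d)):
    v,u=np.mgrid[262:345,250:316]; v=v.ravel();u=u.ravel();z=D[v,u]
    P=Rm.apply(np.c_[(u-t['cx'])/f*z,(v-t['cy'])/f*z,z])+t['origin']
    m=abs(P[:,2]-67)<5
    for k in range(3):
        A=np.c_[P[:,0]-467,P[:,1]-106,np.ones(len(P))]
        q=np.linalg.lstsq(A[m],P[m,2],rcond=None)[0]; m=abs(P[:,2]-A@q)<1.5
    print(nm,q.round(4),m.sum())
p,d=snapshot("side"); cv2.imwrite("pics/side11.png",cv2.resize(p[195:355,280:440],None,fx=3.7,fy=3.7,interpolation=cv2.INTER_CUBIC))
E
```

```text
[ 547.30350259 -284.86640161  243.90109906] [-0.05604959  0.05662373 -1.21737837] 18.65
start [2.0000e-03 3.8000e-03 6.7232e+01] 2376
now [1.90000e-03 4.40000e-03 6.72521e+01] 2322
```

View pics/top11.png

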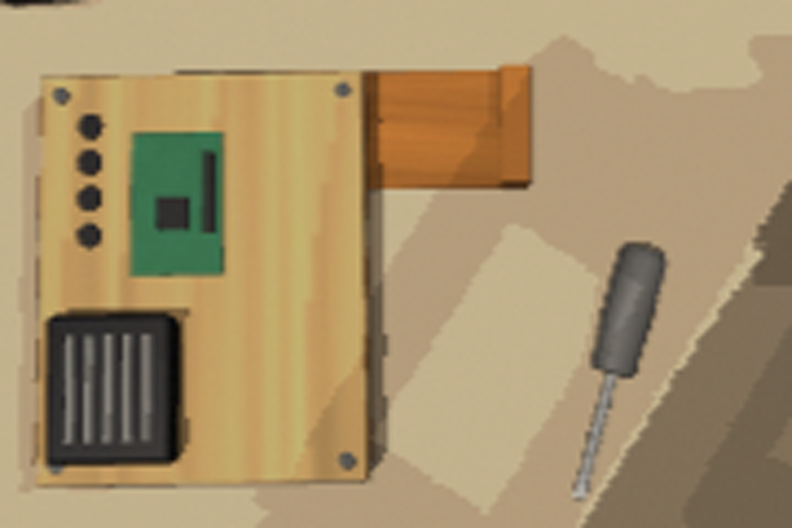

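View pics/side11.png

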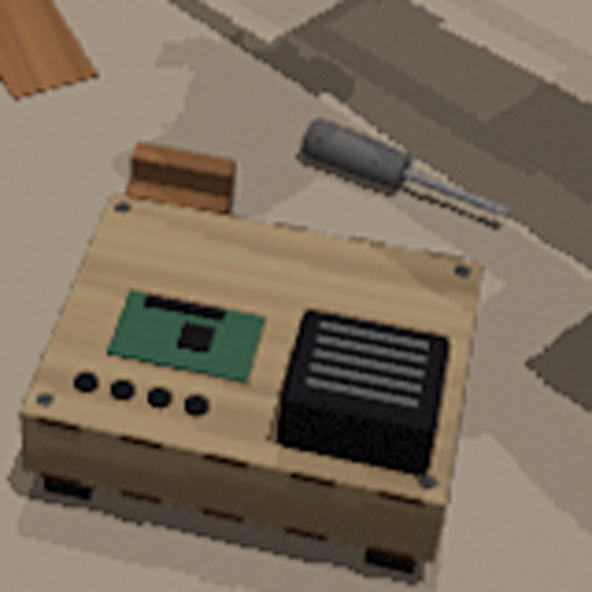

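Everything is clear, and the case top's slope is unchanged from the start (difference under 0.001 rad). Handing in.

```bash
python3 -c "
from bench import *
print(hand_in())"
```

```text
the job is handed in; nothing more can be done
None
```

I pushed the wedge nearest the base toe first under the short foot until it was snug, then pressed the case top over that foot. After that I checked the wedge once more and backed clear before handing in at about 19 s. `hand_in()` gives no verdict, so what follows is from my own checks.

- **Wedge:** the toe ended about 37 mm past the foot's centre, with the centre line within about 2 mm of it and nearly square to the case. The push force rose to about 4 N as the slope took the foot. After the press, a light nudge met about 4 N again at the same place, so the wedge was still snug.
- **Press:** with 7 to 13 N downward held for about 0.9 s, the case top gave only 0.1 to 0.2 mm, so it no longer rocks. The fingers also put about 6 N sideways on the case during the press, which I hadn't intended.
- **Case:** its top slope changed by less than 0.001 rad from the start. The short-foot corner moved about 5 mm towards +y (limit 15 mm), and the case turned by about 1 to 1.5°.
- **Other things on the desk:** nothing else looked disturbed in the views I took.
- **Not checked directly:** I had no reading of the wedge's force on the foot after I let go; I infer it from that nudge. The top and side cameras disagreed by up to 5 mm on some points, and I used the wrist camera to settle it.

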